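# Hold down the recessed reset button of a magnetic stirrer

## Task

Take the orange-handled reset stylus out of the tool rack, reach its slim tip through the round blue-rimmed hole in the stirrer's sloping control panel and gently press the red reset button inside fully down. Keep it down for at least two seconds and finish with the stylus still in the gripper and still holding the button down. Leave the other two tools in the rack, and do not disturb the jar on the stirrer or the beaker on the bench.

Things in the scene. Friction and masses are not known exactly. Their poses are not given: they have to be found in the camera images.
- rack: Fixed tool rack, 70 mm deep (x), 216 mm long (y), origin at the centre of its underside, z up. Blue plate, upper face 70 mm above the bench (bench = height 0), with three 13 mm holes along its y (at -60, 0, +60 mm), on cream end walls. In each hole hangs one upright hand tool, its handle resting on the plate; which tool is where varies.
- stylus_center (a point): Centre (half-way up, on the axis) of the orange handle of the reset stylus: upright cylinder, 20 mm diameter, 60 mm long, two thin black bands, standing on the rack plate, so this point starts 30 mm above the plate. Below it a straight steel pin, 6 mm diameter, sticks out 50 mm along the same axis. z points from tip to handle. About 45 g.
- stylus_tip (a point): The lower end of the stylus's steel pin, on its axis, 80 mm below the handle's centre. z along the axis, from tip to handle.
- retriever_center (a point): Centre of the white handle of the stirring-bar retriever (same handle size as the stylus, white 9 mm shaft); to be left in the rack.
- scoop_center (a point): Centre of the green handle of the sampling scoop (same handle size as the stylus); to be left in the rack.
- stirrer: Fixed magnetic stirrer, white case 260 mm deep (x), 200 mm wide (y), origin at the centre of its underside. Its front (-x) part is a grey panel sloping up away from the robot at 20 degrees, 51 to 89 mm high; the rear is 88 mm high with a round steel plate on top. A knob 15 mm high and a flat red rocker switch (no part in this job) are at least 60 mm from the hole.
- aperture (a point): Centre of the mouth of the round, blue-rimmed 14 mm hole, level with the panel's outer face, 45 mm to the -y side of the panel's middle. z points straight out of the panel (20 degrees off vertical, leaning to the stirrer's -x), y along the stirrer's y. The panel is 5 mm thick with open space below; pushed in along -z, the pin meets the button's face 15 mm below this point.
- reset_button (a joint): How far the red reset button (flat round face 18 mm in diameter, centred under the hole, moving along the hole's axis) is pressed, in m: 0 up, 0.007 at its hard stop. A spring pushes back with about 2 N at the start and 5.5 N at full press; it comes up again when let go. 0.005 or more counts as fully down.
- button_face (a point): Centre of the red button's face, where the stylus presses; axes as those of aperture.
- jar: Closed glass jar standing on the stirrer's steel plate, 64 mm in diameter, 85 mm high, origin at the centre of its underside. A bystander.
- beaker: Open glass beaker on the bench beyond the rack, 70 mm in diameter, 85 mm high, origin at the centre of its underside. A bystander.
Not all that is in view belongs to the job. Of the things shaped like the part that bears stylus_center, the orange one is meant.

How it is judged:
On the way, in this order (a step that is already met when the one before it is completed fails the run):
1. the stylus is lifted clear of the rack in the gripper (height (world z) of stylus_tip above 0.075 m and contact force between the fingers and stylus above 2 N), for 0.1 s.
2. the stylus holds the reset button fully down for two seconds (value of joint reset_button above 0.005 m and contact force between stylus and reset_button above 1.5 N), for 2 s.
At the end, for the whole second after the job is handed in: The gripped stylus reaches through the hole (tip over 17 mm below the panel face, within 10 mm of the button's centre), pushes with over 1.5 N and keeps the button down 5 mm or more; other tools within 20 mm of their start, jar and beaker within 30 mm (all of step 2 and contact force between the fingers and stylus above 2 N and z of stylus_tip in the frame of aperture below -0.017 m and distance between stylus_tip and button_face below 0.01 m and distance of each of retriever_center, scoop_center from where it was at the start of the episode below 0.02 m and distance of each of jar, beaker from where it was at the start of the episode below 0.03 m); the arm keeps its last pose, push and grip.
It fails at once if the button is rammed with more than 30 N (contact force between stylus and reset_button above 30 N).
It fails at once if another tool is taken from the rack or knocked about (moved more than 20 mm) (distance of any of retriever_center, scoop_center from where it was at the start of the episode above 0.02 m).
It fails at once if the jar or the beaker is moved more than 30 mm or tipped over (distance of any of jar, beaker from where it was at the start of the episode above 0.03 m or angle between any of jar, beaker's own z axis and vertical above 0.5 rad).
It also fails if it takes over 38 s, if anything falls off the work surface, if the arm or the gripper's body presses on something with over 40 N, if the wrist force passes 120 N, or if a joint passes its speed limit or range.

## Robot

A 6-joint arm with a two-finger parallel gripper is mounted at the origin on the work surface. World frame = base frame: x ahead of the robot, y to its left, z up, the work surface at z = 0. Lengths are in m, angles in rad, forces in N, time in s.
With the tool pointing down it reaches from about 0.375 to 0.975 m from the base axis. Payload 3.8 kg.
Tool frame: the origin (TCP) lies midway between the tips of the shut fingers; the grasp point (between the pads) lies 19 mm behind it; z points along the fingers, x is the direction in which the jaws open and shut, and the axes are right-handed (so a half turn about z gives the same grasp; the last joint's range is limited). The gripper opens to 88 mm and grips with 3 to 60 N. Pads are 18 mm wide; open, the fingers measure 123 mm over their backs; the gripper's body (75 mm by 187 mm) begins 45 mm behind the grasp point.
Start: joints at [-1.354, 0.264, 1.604, -0, 1.274, -0.037], TCP at [0.169, -0.653, 0.239] pointing down, gripper open.
Joint ranges: [-2.63, 2.63], [-0.94, 2.18], [0.31, 2.57], [-1.31, 4.45], [0, 2.66], [-2.55, 2.55]. Speed limits (rad/s): [2.57, 2.57, 3.14, 3.14, 3.14, 3.14].

## Interface

Orientations are given as a 3x3 rotation matrix whose columns are the frame's x, y, z axes.
In Python, from bench import env, get_image, camera_model, recognise, outline_of gives the robot as it stands.
- The arm moves only by the tool jog_arm, never from a script. Its argument "series" is a list that holds one entry, the list of rows, each a list of 4 numbers: the shift along the tool's x, y, z in m, then the turn about the tool's z in rad. In form: [[[tx, ty, tz, turn], ...]]. A call has 1 to 10 rows; each row is the pose to reach, as a shift and turn from the pose commanded when the call began, along the tool's axes at that moment; what a row does not reach only later rows make up. A row lasts 1/8 s, in which the tool goes at most 62.5 mm and 10.7 degrees, less where a joint would pass 70% of its speed; a pose out of reach is approached as far as the arm can. A call with a gripper value outside its range is refused whole. "fingers" is the finger opening in m, from 0 to 0.0881, set as the call begins (left out, the last holds). The fingers move at their own pace and stop on an object; "squeeze" is the grip in N (left out, the last holds). Time passes only in rows, so rows that repeat a pose let the fingers close. It gives the time, the measured TCP pose, the force and the opening at its end, in the units of the state.
- env.read_state(): the state, without advancing time (a new reading comes with each control period).
- get_image(name): name is "scene" or "top" or "wrist"; returns the picture (420x560x3 uint8, red, green, blue); there is no depth.
- camera_model(name): a dict with "fx", "fy", "cx", "cy" (pixels), "xyz" and "attitude" of the camera in the world. Camera axes: x right, y up, looking along -z (the intrinsics and any distortion apply to the point x, -y, -z); pixel columns grow to the right and rows downward; lengths in m; the calibration is good to about 2 mm. The wrist camera is an equidistant fisheye: a pixel r from the principal point sees the ray r / f radians off the axis. A picture is of the moment at which its call begins: read the wrist's pose just before it. camera_model takes no time and is no camera call; for the wrist camera it gives the pose at the moment of the call.
- env.sign_off(): hands the job in, once; it reports no verdict.
Trained networks look in the newest picture that a camera, given by its name, has taken for a name from the list of things; names that differ only in an ending like _2 or _b are one class to them, and where a whole thing is asked for, a point or a joint stands for the part that bears it (a point fixed in the world has none). Each returns a list of dicts, best first, with "confidence" (0 to 1); they miss things now and then, are a little off and sometimes report something else, mostly with a low value. They report only what shows in the picture. A call takes as long as a camera call. They do not tell look-alikes from the thing itself.
- recognise(label, camera): "centre" ([x, y, z] in m, in world coordinates, good to about 4 mm: the middle of the surface that is visible of it).
- outline_of(label, camera): "pixels" (420x560 bool, what is visible of it).
The state is a dict: "time_s": time; "joint_positions": joint angles; "dq": joint speeds; "effort": joint torques, N m; "tool_pos": TCP position; "ee_rot": TCP orientation; "wrist_force": force on the tool from outside, world axes, zero at the start; "wrist_torque": the same for the moment, N m; "opening": finger opening in m.
Only numpy, scipy, OpenCV 4.12 (cv2) and the standard library are available. Lean on these libraries where they do the work, as an engineer would, in place of code of your own. Each camera call takes 0.05 s, during which the arm holds its last target.

## Working session

There is one attempt and no reset: what is moved stays moved. The work goes in short steps, Python scripts to look and compute and a tool call to move; the robot and the scene stay as the last step left them, time stands still between calls to the robot, and variables do not carry over. Pictures are saved under pics/ and viewed, and the job is handed in when it is done.

Besides the shell and the picture viewer there is one more tool, called after "Call:" as a command line: name --argument value ..., lists and objects as JSON in quotes. jog_arm: Moves the arm, as the interface text tells. Its arguments: {"type":"object","properties":{"series":{"type":"array","items":{"type":"array","items":{"type":"array","items":{"type":"number"}}}},"fingers":{"type":"number"},"squeeze":{"type":"number"}},"required":["series"]}

```bash
ls; mkdir -p pics; python3 - <<'E'
from bench import env, get_image, camera_model, recognise, outline_of
import cv2,numpy as np
s=env.read_state(); print({k:np.round(v,3).tolist() for k,v in s.items()})
for n in ["scene","top","wrist"]:
    im=get_image(n); cv2.imwrite(f"pics/{n}0.png",im[:,:,::-1])
    print(n,camera_model(n))
E
```

```text
pics
{'time_s': 0.0, 'joint_positions': [-1.354, 0.265, 1.605, -0.0, 1.274, -0.037], 'dq': [-0.0, 0.0, -0.0, 0.001, -0.0, 0.0], 'effort': [-0.0, -50.212, -35.688, 0.073, 0.029, -0.0], 'tool_pos': [0.169, -0.653, 0.237], 'ee_rot': [[0.251, -0.968, -0.001], [-0.968, -0.251, 0.002], [-0.002, -0.0, -1.0]], 'wrist_force': [-0.147, 0.371, -0.512], 'wrist_torque': [0.032, -0.014, 0.016], 'opening': 0.088}
scene {'fx': 427.6946095581002, 'fy': 427.6946095581002, 'cx': 272.2689093974592, 'cy': 218.42126999016634, 'xyz': array([ 1.15937454, -0.44752295,  0.53984785]), 'attitude': array([[ 0.56159229, -0.4532267 ,  0.69224249],
       [ 0.82741291,  0.30903833, -0.46891703],
       [-0.00140374,  0.83611056,  0.54855917]])}
top {'fx': 446.17983420337737, 'fy': 446.17983420337737, 'cx': 280.44440102668693, 'cy': 212.07046672396137, 'xyz': array([ 0.45273097, -0.06308534,  0.9206565 ]), 'attitude': array([[-2.19951788e-04,  9.84977446e-01, -1.72682895e-01],
       [-9.99678663e-01, -4.59374713e-03, -2.49292566e-02],
       [-2.53480171e-02,  1.72621922e-01,  9.84661947e-01]])}
wrist {'fx': 325.19226210127806, 'fy': 325.19226210127806, 'cx': 279.01140023060435, 'cy': 211.0873022340977, 'xyz': array([ 0.2388365 , -0.63466477,  0.38299876]), 'attitude': array([[ 0.25065324,  0.92823668,  0.27486291],
       [-0.96807574,  0.2407827 ,  0.06966381],
       [-0.00151773, -0.28354958,  0.95895638]])}
```

View pics/scene0.png

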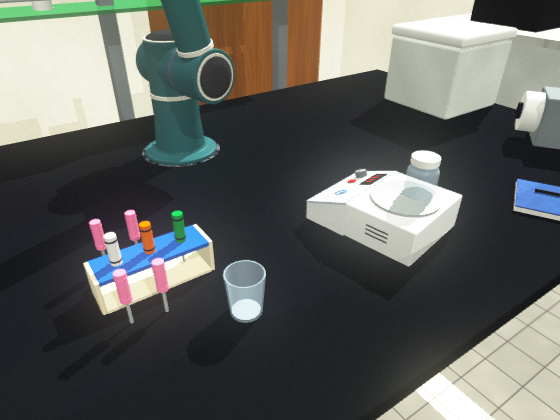

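View pics/top0.png

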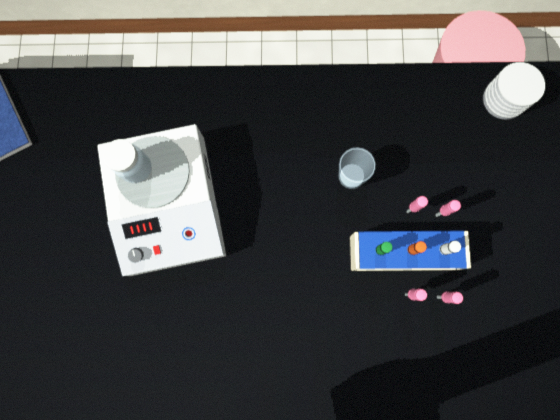

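View pics/wrist0.png

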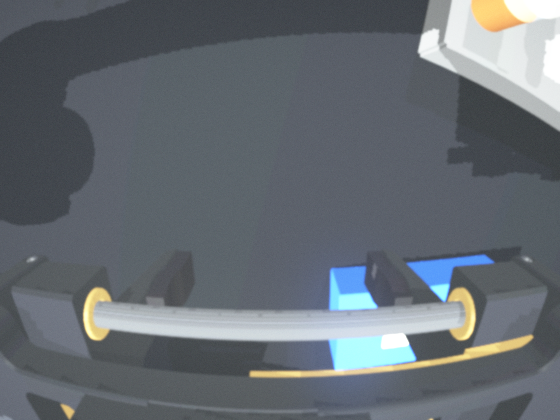

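Scene picture: the rack is at lower left with white, orange and green handles, and the orange one is in the middle hole. Four pink look-alikes stand around the rack. The stirrer is at right, with its hole near (341,191).
Top picture: the orange handle is at about (418,247), the blue-rimmed hole at (188,233), the jar at (123,160) and the beaker at (355,168). The wrist camera shows nothing useful yet.

```bash
cat > h.py <<'E'
import numpy as np,cv2
from bench import env, get_image, camera_model, recognise, outline_of
def ray(c,u,v):
    d=np.array([(u-c["cx"])/c["fx"],-(v-c["cy"])/c["fy"],-1.0])
    d=c["attitude"]@d; return c["xyz"],d/np.linalg.norm(d)
def proj(c,p):
    q=c["attitude"].T@(np.asarray(p)-c["xyz"]); return np.array([c["cx"]+c["fx"]*q[0]/-q[2], c["cy"]-c["fy"]*q[1]/-q[2]])
def tri(rs):
    A=np.zeros((3,3));b=np.zeros(3)
    for o,d in rs:
        M=np.eye(3)-np.outer(d,d);A+=M;b+=M@o
    p=np.linalg.solve(A,b); return p,[np.linalg.norm((np.eye(3)-np.outer(d,d))@(p-o)) for o,d in rs]
def at_z(c,u,v,z):
    o,d=ray(c,u,v); return o+d*(z-o[2])/d[2]
E
python3 - <<'E'
from h import *
np.set_printoptions(precision=4,suppress=True)
for cam in ["top","scene"]:
    im=get_image(cam); cv2.imwrite(f"pics/{cam}1.png",im[:,:,::-1])
    for l in ["stylus_center","retriever_center","scoop_center","aperture","reset_button","jar","beaker","rack","stirrer"]:
        try: r=recognise(l,cam)
        except Exception as e: print(l,e); continue
        print(cam,l,[(np.round(x["centre"],4).tolist(),round(x["confidence"],2)) for x in r])
    for l in ["stylus_center","rack","stirrer","reset_button"]:
        for i,o in enumerate(outline_of(l,cam)):
            m=o["pixels"]; ys,xs=np.nonzero(m); print(cam,l,round(o["confidence"],2),xs.mean(),ys.mean(),m.sum(),xs.min(),xs.max(),ys.min(),ys.max())
            np.save(f"m_{cam}_{l}_{i}.npy",m)
    big=cv2.resize(im[200:300,340:500] if cam=="top" else im[190:330,70:230],None,fx=5 if cam=="top" else 4,fy=5 if cam=="top" else 4,interpolation=cv2.INTER_CUBIC)
    cv2.imwrite(f"pics/{cam}_rack.png",big[:,:,::-1])
    big=cv2.resize(im[190:290,90:240] if cam=="top" else im[150:250,290:440],None,fx=5,fy=5,interpolation=cv2.INTER_CUBIC)
    cv2.imwrite(f"pics/{cam}_stir.png",big[:,:,::-1])
E
```

```text
top stylus_center [([0.605, -0.3531, 0.0965], 0.73), ([0.6122, -0.2954, 0.1011], 0.71), ([0.4409, -0.2885, 0.1061], 0.69), ([0.528, -0.2832, 0.1286], 0.57), ([0.5586, 0.1782, 0.0734], 0.36), ([0.5247, -0.3419, 0.1225], 0.21), ([0.611, 0.1778, 0.0861], 0.19)]
top retriever_center [([0.5271, -0.3425, 0.1236], 0.55)]
top scoop_center [([0.5293, -0.2278, 0.1309], 0.69)]
top aperture [([0.5559, 0.1773, 0.0743], 0.64), ([0.5189, -0.2771, 0.0719], 0.43)]
top reset_button []
top jar [([0.6772, 0.2266, 0.1775], 0.91)]
top beaker [([0.7027, -0.1893, 0.0457], 0.69)]
top rack [([0.5226, -0.2757, 0.0688], 0.98)]
top stirrer [([0.6077, 0.18, 0.0876], 0.69), ([0.5284, -0.2279, 0.1297], 0.69)]
top stylus_center 0.74 451.45454545454544 297.44444444444446 198 440 461 292 303
top stylus_center 0.73 416.62011173184356 248.20111731843576 179 407 426 242 254
top stylus_center 0.72 416.7807486631016 294.80213903743316 187 406 426 290 300
top stylus_center 0.71 417.8740740740741 203.93333333333334 135 410 426 198 210
top stylus_center 0.6 449.64 208.195 200 439 460 201 215
top rack 0.71 408.18722680913066 2
[... 759 characters left out ...]
6], 0.76)]
scene stirrer [([0.6898, 0.1399, 0.0721], 0.73)]
scene stylus_center 0.95 160.83817427385893 279.81742738589213 482 152 168 259 310
scene stylus_center 0.93 123.45656192236599 290.51571164510165 541 113 133 269 323
scene stylus_center 0.7 97.7859649122807 234.48771929824562 285 91 104 220 252
scene stylus_center 0.64 146.90985915492956 236.143661971831 355 139 154 221 252
scene stylus_center 0.52 132.29900332225913 224.9700996677741 301 125 139 210 241
scene stylus_center 0.21 343.95618305744887 194.3680623174294 2054 308 395 169 222
scene rack 0.82 151.16523772408416 266.8924395946999 5132 85 213 225 314
scene stirrer 0.96 384.8226238286479 213.93741633199465 8964 306 461 169 266
```

View pics/top_rack.png

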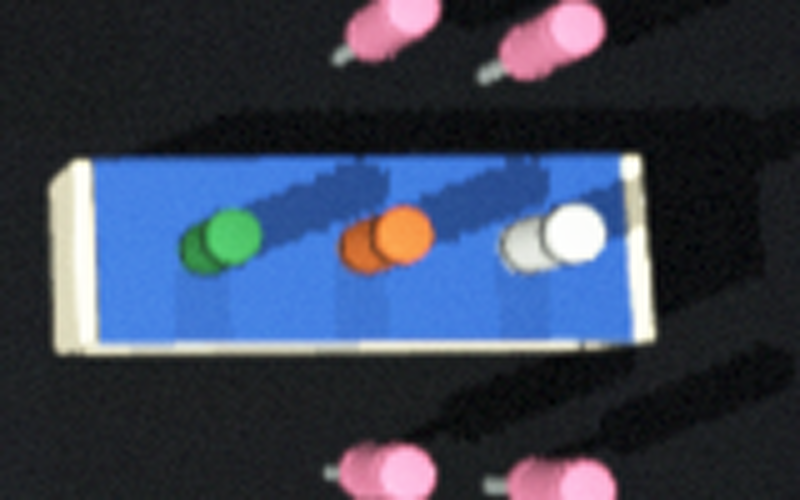

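View pics/scene_rack.png

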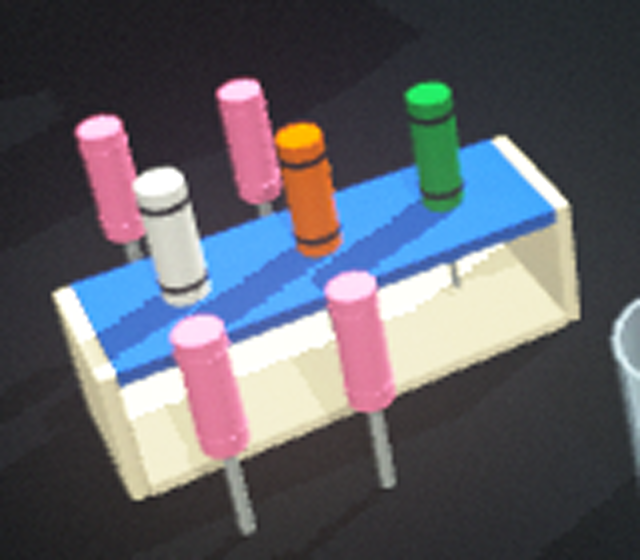

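View pics/top_stir.png

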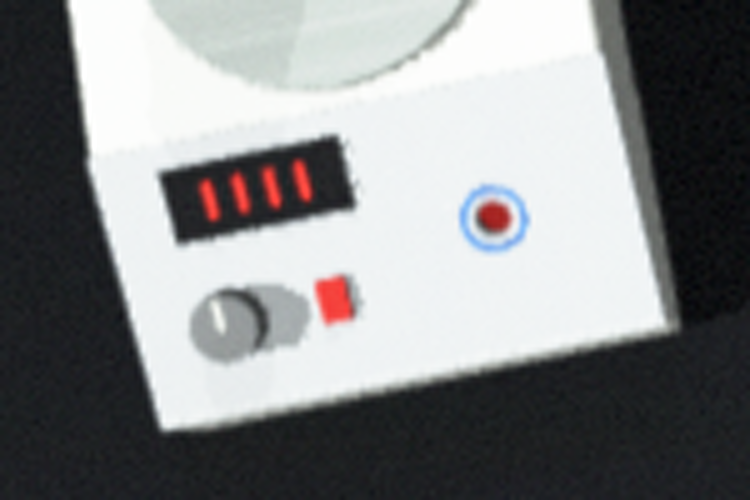

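View pics/scene_stir.png

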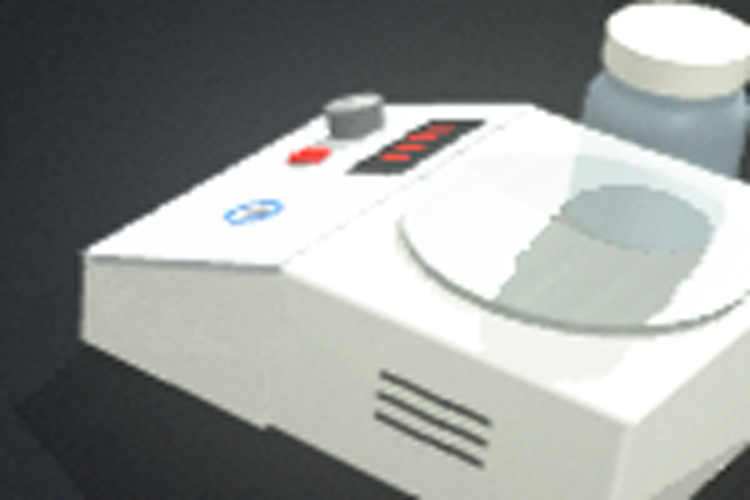

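Rack crops: the orange handle stands in the middle hole, its top disc at about (420.5,247) in top and (145,223) in scene. The pink ones flank the rack 75–80 mm away.
Stirrer crops: the blue ring is at about (188.7,233.5) in top and (340.7,192.3) in scene.

```bash
python3 - <<'E'
from h import *
np.set_printoptions(precision=4,suppress=True)
ct,cs=camera_model("top"),camera_model("scene")
T=cv2.imread("pics/top1.png").astype(int);S=cv2.imread("pics/scene1.png").astype(int)
def blue(im,x0,x1,y0,y1):
    b=im[...,0]-im[...,2]; w=np.zeros(b.shape); w[y0:y1,x0:x1]=np.clip(b[y0:y1,x0:x1]-25,0,80); return w
def cen(w):
    ys,xs=np.nonzero(w); ww=w[ys,xs]; return (xs*ww).sum()/ww.sum(),(ys*ww).sum()/ww.sum()
wt=blue(T,178,200,223,244); ws=blue(S,330,352,186,200)
pt,ps=cen(wt),cen(ws); print("ring",pt,ps,(wt>0).sum(),(ws>0).sum())
print("ap tri",tri([ray(ct,*pt),ray(cs,*ps)]))
for z in (.062,.068,.074): print(z,at_z(ct,*pt,z)[:2],at_z(cs,*ps,z)[:2])
# stylus: color orange mask
def omask(im,x0,x1,y0,y1):
    m=(im[...,2]-im[...,0]>90)&(im[...,2]-im[...,1]>50)&(im[...,1]>im[...,0]+15); o=np.zeros(m.shape,bool); o[y0:y1,x0:x1]=m[y0:y1,x0:x1]; return o
mt=omask(T,395,440,235,262); ms=omask(S,130,165,210,262)
for m in(mt,ms): ys,xs=np.nonzero(m); print(m.sum(),xs.min(),xs.max(),ys.min(),ys.max(),xs.mean(),ys.mean())
# silhouette fit: vertical cylinder z 0.07..0.13 r .01
from scipy.optimize import least_squares
a=np.linspace(0,2*np.pi,40)
def sil(c,x,y):
    P=[proj(c,[x+.01*np.cos(t),y+.01*np.sin(t),z]) for z in(.07,.13) for t in a]
    return cv2.convexHull(np.array(P,np.float32))[:,0]
def hull(m):
    ys,xs=np.nonzero(m); return cv2.convexHull(np.stack([xs,ys],1).astype(np.float32))[:,0]
def cost(p,ms,cs_):
    r=[]
    for m,c in zip(ms,cs_):
        H=sil(c,p[0],p[1]);h=hull(m)
        for th in np.linspace(0,2*np.pi,24,endpoint=False):
            d=np.array([np.cos(th),np.sin(th)]); r.append((H@d).max()-(h@d).max()-0.4)
    return np.array(r)
for nm,mm,cc in(("top",[mt],[ct]),("scene",[ms],[cs]),("both",[mt,ms],[ct,cs])):
    f=least_squares(cost,[.53,-.285],args=(mm,cc)); print(nm,f.x,np.abs(f.fun).mean(),np.abs(f.fun).max())
print("topdisc at z .13",at_z(ct,420.3,247,.13),at_z(cs,144.7,222.9,.13))
# rack yaw/stirrer yaw
print("rack top far/near corners")
for uv in [(358.5,231.5),(465,231.2),(467,267.5),(359,268)]: print(uv,at_z(ct,*uv,.07)[:2])
print("stirrer front-edge")
for u,v in[(122.2,275.8),(223.5,255.5)]: print(at_z(ct,u,v,.051)[:2])
print("stirrer ridge")
for u,v in[(107.5,220.8),(211,200.8)]: print(at_z(ct,u,v,.088)[:2])
# pinks
for uvt,uvs in [((421.5,202),None)]: pass
for uv in [(422.3,202.3),(454.8,205.4),(421,294.7),(455.5,297)]: print("pink top",at_z(ct,*uv,.115))
E
```

```text
ring (np.float64(188.11455331412103), np.float64(233.39793467819405)) (np.float64(340.5154004106776), np.float64(191.8309377138946)) 89 29
ap tri (array([0.5618, 0.138 , 0.0695]), [np.float64(0.0014013809496578454), np.float64(0.001401380949657914)])
0.062 [0.562  0.1386] [0.5526 0.149 ]
0.068 [0.5612 0.1372] [0.5603 0.1415]
0.074 [0.5604 0.1358] [0.5679 0.134 ]
152 409 426 242 253 417.32236842105266 247.60526315789474
315 139 154 221 253 146.61269841269842 236.0095238095238
top [ 0.5294 -0.2917] 0.9100632517477925 1.45870361328125
scene [ 0.5285 -0.2872] 0.5553264858548705 1.178887939453125
both [ 0.5289 -0.2887] 0.925893200584626 2.992547607421875
topdisc at z .13 [ 0.5278 -0.2895  0.13  ] [ 0.5301 -0.2864  0.13  ]
rack top far/near corners
(358.5, 231.5) [ 0.5635 -0.1909]
(465, 231.2) [ 0.5633 -0.3926]
(467, 267.5) [ 0.4948 -0.3915]
(359, 268) [ 0.4941 -0.1897]
stirrer front-edge
[0.4806 0.2674]
[0.5197 0.0702]
stirrer ridge
[0.5834 0.288 ]
[0.6212 0.0908]
pink top [ 0.6109 -0.3018  0.115 ]
pink top [ 0.6049 -0.3602  0.115 ]
pink top [ 0.445  -0.2904  0.115 ]
pink top [ 0.4411 -0.3504  0.115 ]
```

Call:
jog_arm --series '[[[-0.03, -0.05, 0, -0.15], [-0.06, -0.1, 0, -0.3], [-0.09, -0.15, 0, -0.46], [-0.12, -0.2, 0, -0.62], [-0.15, -0.25, 0, -0.78], [-0.18, -0.3, 0, -0.94], [-0.21, -0.35, 0, -1.1], [-0.24, -0.4, 0, -1.24], [-0.262, -0.44, 0, -1.32], [-0.262, -0.44, 0, -1.32]]]' --fingers 0.05

```text
time_s: 2.8
tool_pos: [0.5316, -0.2869, 0.2388]
ee_rot: [[1.0, 0.007, 0.001], [0.007, -1.0, 0.0], [0.001, -0.0, -1.0]]
wrist_force: [-0.3, -0.1, -0.1]
opening: 0.0498
```

```bash
python3 - <<'E'
from h import *
s=env.read_state(); print({k:np.round(v,4).tolist() for k,v in s.items() if k in("time_s","tool_pos","ee_rot","wrist_force","opening","joint_positions")})
print(camera_model("wrist")["xyz"],camera_model("wrist")["attitude"].round(3).tolist())
im=get_image("wrist"); cv2.imwrite("pics/wrist1.png",im[:,:,::-1])
E
```

```text
{'time_s': 2.8, 'joint_positions': [-0.5366, 0.1307, 1.7619, 0.0006, 1.2487, -0.5442], 'tool_pos': [0.5316, -0.2869, 0.2388], 'ee_rot': [[1.0, 0.0075, 0.0006], [0.0075, -1.0, 0.0003], [0.0006, -0.0003, -1.0]], 'wrist_force': [-0.2558, -0.0703, -0.1207], 'opening': 0.0498}
[ 0.52946469 -0.21372768  0.38409942] [[1.0, -0.006, -0.003], [0.007, 0.959, 0.284], [0.001, -0.284, 0.959]]
```

View pics/wrist1.png

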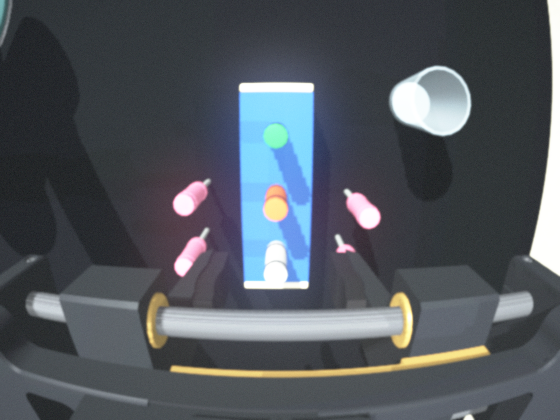

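The wrist picture shows the orange handle with its top disc at about (275,209). Green is at (275,133), white at (275,262), and the gripper is along the bottom.

```bash
cat >> h.py <<'E'
def fray(c,u,v):
    x=np.array([u-c["cx"],v-c["cy"]]); r=np.linalg.norm(x); th=r/c["fx"]; e=x/max(r,1e-9)
    d=np.array([np.sin(th)*e[0],-np.sin(th)*e[1],-np.cos(th)]); return c["xyz"],c["attitude"]@d
def fat_z(c,u,v,z):
    o,d=fray(c,u,v); return o+d*(z-o[2])/d[2]
def fproj(c,p):
    q=c["attitude"].T@(np.asarray(p)-c["xyz"]); x=np.array([q[0],-q[1]]); r=np.linalg.norm(x); th=np.arctan2(r,-q[2]); return np.array([c["cx"],c["cy"]])+c["fx"]*th*x/max(r,1e-9)
E
python3 - <<'E'
from h import *
np.set_printoptions(precision=4,suppress=True)
c=camera_model("wrist"); im=cv2.imread("pics/wrist1.png").astype(int)
cv2.imwrite("pics/w1c.png",cv2.resize(im[180:290,240:315].astype(np.uint8),None,fx=5,fy=5,interpolation=cv2.INTER_CUBIC))
m=(im[...,2]-im[...,0]>90)&(im[...,2]-im[...,1]>50)&(im[...,1]>im[...,0]+15)
m[:150]=0;m[240:]=0;m[:,:250]=0;m[:,300:]=0
ys,xs=np.nonzero(m);print(xs.min(),xs.max(),ys.min(),ys.max(),xs.mean())
from scipy.optimize import least_squares
a=np.linspace(0,2*np.pi,40)
h=cv2.convexHull(np.stack([xs,ys],1).astype(np.float32))[:,0]
def cost(p):
    H=np.array([fproj(c,[p[0]+.01*np.cos(t),p[1]+.01*np.sin(t),z]) for z in(.07,.13) for t in a])
    return [(H@d).max()-(h@d).max()-.4 for th in np.linspace(0,2*np.pi,24,endpoint=False) for d in [np.array([np.cos(th),np.sin(th)])]]
f=least_squares(cost,[.53,-.285]);print(f.x,f.fun)
E
```

```text
266 286 186 207 275.39267015706804
[ 0.5269 -0.2838] [ 2.5357  1.8323  1.8383  2.4444  3.6897  5.5231  7.7867 10.3601  8.3004
  5.8462  3.7889  2.2875  1.3392  1.4709  3.4922  5.0285  6.1548  7.3024
  8.0323  8.1038  7.9983  7.1727  6.248   4.8306]
```

View pics/w1c.png

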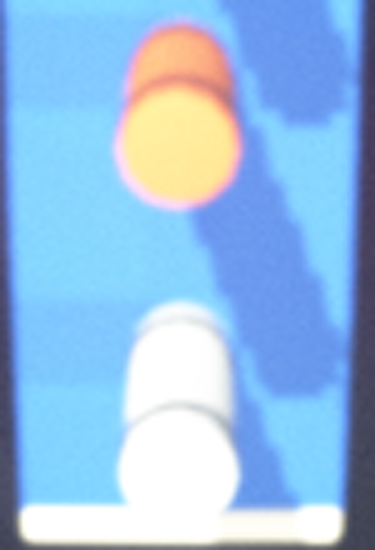

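```bash
python3 - <<'E'
from h import *
np.set_printoptions(precision=4,suppress=True)
c=camera_model("wrist")
print("disc",fat_z(c,275.4,208.6,.13)," base back edge y (+10mm)",fat_z(c,275.7,184.0,.07))
print("white disc",fat_z(c,275.3,273.5,.13), "rack edges",fat_z(c,241,200,.07),fat_z(c,311.5,200,.07), "end wall outer",fat_z(c,276,83.5,.07))
print(fproj(c,[.529,-.289,.13]),fproj(c,[.529,-.279,.07]))
E
```

```text
disc [ 0.5259 -0.2882  0.13  ]  base back edge y (+10mm) [ 0.5256 -0.2803  0.07  ]
white disc [ 0.5259 -0.3473  0.13  ] rack edges [ 0.4908 -0.2967  0.07  ] [ 0.5614 -0.2963  0.07  ] end wall outer [ 0.5255 -0.1822  0.07  ]
[279.1485 209.5717] [279.1718 182.7559]
```

Call:
jog_arm --series '[[[-0.004, 0.002, 0.03, 0], [-0.004, 0.002, 0.07, 0], [-0.004, 0.002, 0.11, 0], [-0.004, 0.002, 0.14, 0], [-0.004, 0.002, 0.159, 0], [-0.004, 0.002, 0.159, 0], [-0.004, 0.002, 0.159, 0]]]'

```text
time_s: 3.72
tool_pos: [0.5263, -0.2922, 0.0811]
ee_rot: [[1.0, 0.002, 0.002], [0.002, -1.0, -0.001], [0.002, 0.001, -1.0]]
wrist_force: [0.3, 0.0, 1.4]
opening: 0.0499
```

```bash
python3 - <<'E'
from h import *
im=get_image("wrist"); cv2.imwrite("pics/wrist2.png",im[:,:,::-1])
im=get_image("scene"); cv2.imwrite("pics/scene2.png",cv2.resize(im[130:330,50:310],None,fx=3,fy=3)[:,:,::-1])
E
```

```text
(no output)
```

View pics/wrist2.png

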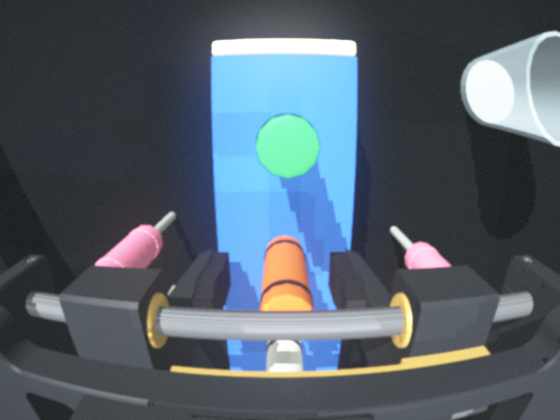

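View pics/scene2.png

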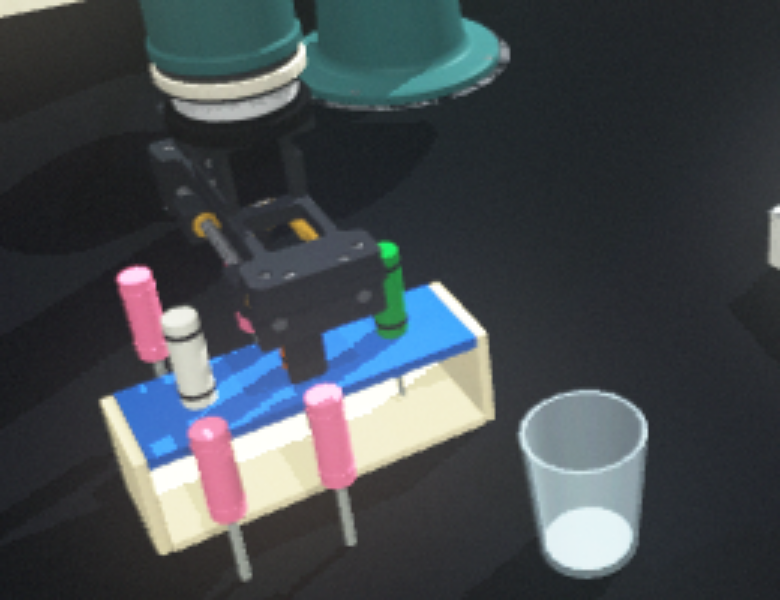

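The wrist picture shows the orange handle at (285,270), centred between the open fingers at (205,285) and (355,285). In the scene picture the fingers straddle it and touch nothing. I'll correct y by 3 mm and close.

Call:
jog_arm --series '[[[0, -0.003, 0, 0], [0, -0.003, 0, 0]]]'

```text
time_s: 4.08
tool_pos: [0.526, -0.2882, 0.0804]
ee_rot: [[1.0, 0.003, 0.001], [0.003, -1.0, -0.001], [0.001, 0.001, -1.0]]
wrist_force: [0.4, -0.0, -0.2]
opening: 0.0502
```

Call:
jog_arm --series '[[[0, 0, 0, 0], [0, 0, 0, 0], [0, 0, 0, 0], [0, 0, 0, 0], [0, 0, 0, 0], [0, 0, 0, 0]]]' --fingers 0 --squeeze 25

```text
time_s: 4.82
tool_pos: [0.5256, -0.2883, 0.0797]
ee_rot: [[1.0, 0.003, 0.0], [0.003, -1.0, 0.0], [0.0, -0.0, -1.0]]
wrist_force: [-0.4, 0.0, -0.0]
opening: 0.0192
```

Call:
jog_arm --series '[[[0, 0, -0.01, 0], [0, 0, -0.03, 0], [0, 0, -0.06, 0], [0, 0, -0.09, 0], [0, 0, -0.12, 0], [0, 0, -0.14, 0], [0, 0, -0.15, 0], [0, 0, -0.15, 0]]]'

```text
time_s: 5.82
tool_pos: [0.5257, -0.2884, 0.2303]
ee_rot: [[1.0, 0.003, 0.001], [0.003, -1.0, -0.001], [0.001, 0.001, -1.0]]
wrist_force: [1.2, 0.0, -0.8]
opening: 0.0191
```

```bash
python3 - <<'E'
from h import *
im=get_image("wrist"); cv2.imwrite("pics/wrist3.png",im[:,:,::-1])
im=get_image("scene"); cv2.imwrite("pics/scene3.png",cv2.resize(im[80:330,50:310],None,fx=2.4,fy=2.4)[:,:,::-1])
E
```

```text
(no output)
```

View pics/wrist3.png

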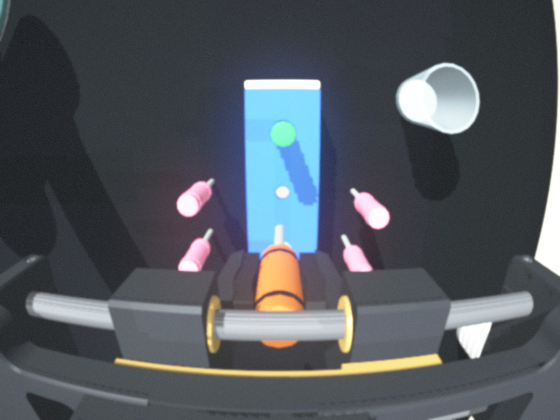

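View pics/scene3.png

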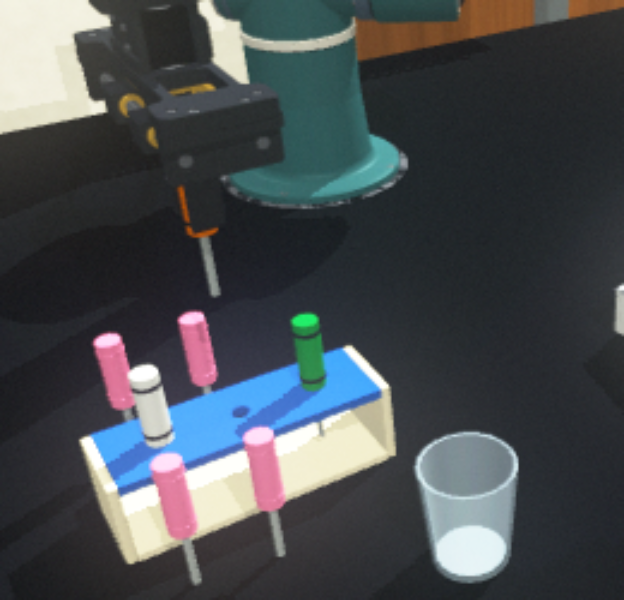

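The stylus is held upright, with the pin tip at (279,229) in the wrist view and the empty rack hole at (283,192). White, green and the pinks have not moved. Next I move above the stirrer hole and turn about 11° to match its yaw.

Call:
jog_arm --series '[[[0.002, -0.025, 0, -0.02], [0.006, -0.075, 0, -0.04], [0.01, -0.125, 0, -0.06], [0.015, -0.18, 0, -0.08], [0.02, -0.235, 0, -0.1], [0.025, -0.29, 0, -0.13], [0.03, -0.345, 0, -0.16], [0.033, -0.395, 0, -0.18], [0.035, -0.425, 0, -0.19], [0.035, -0.425, 0, -0.19]]]'

```text
time_s: 7.18
tool_pos: [0.5583, 0.1386, 0.2279]
ee_rot: [[0.981, 0.195, -0.003], [0.195, -0.981, -0.0], [-0.003, -0.0, -1.0]]
wrist_force: [-0.4, -0.3, -0.7]
opening: 0.0193
```

Call:
jog_arm --series '[[[0, 0, 0.0, 0], [0, 0, 0.0, 0]]]'

```text
time_s: 7.42
tool_pos: [0.5591, 0.1356, 0.2292]
ee_rot: [[0.982, 0.19, -0.001], [0.19, -0.982, -0.001], [-0.001, 0.0, -1.0]]
wrist_force: [0.6, -0.4, -0.0]
opening: 0.0198
```

```bash
python3 - <<'E'
from h import *
c=camera_model("wrist");np.save("cw4.npy",c)
im=get_image("wrist"); cv2.imwrite("pics/wrist4.png",im[:,:,::-1])
cv2.imwrite("pics/wrist4c.png",cv2.resize(im[130:270,200:370],None,fx=4,fy=4,interpolation=cv2.INTER_CUBIC)[:,:,::-1])
im=get_image("scene"); cv2.imwrite("pics/scene4.png",cv2.resize(im[80:280,250:510],None,fx=3,fy=3)[:,:,::-1])
E
```

```text
(no output)
```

View pics/wrist4.png

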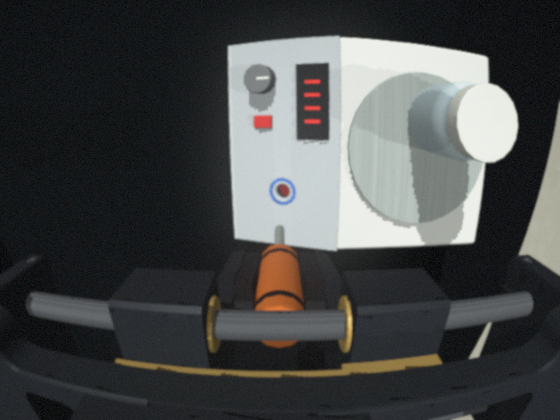

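View pics/wrist4c.png

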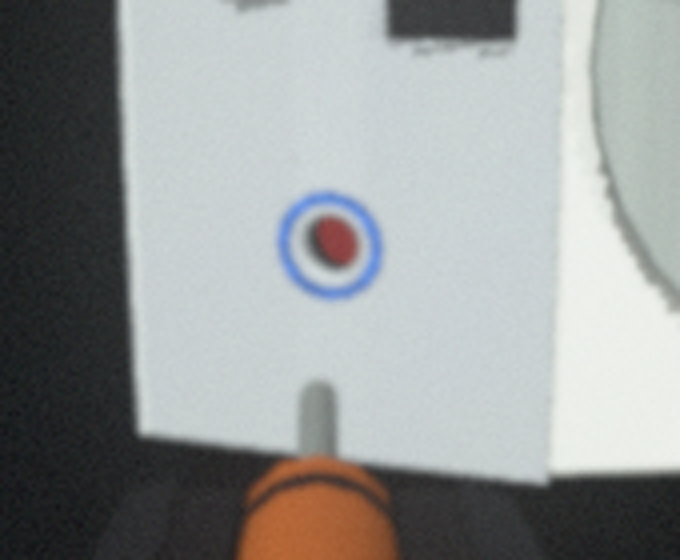

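View pics/scene4.png

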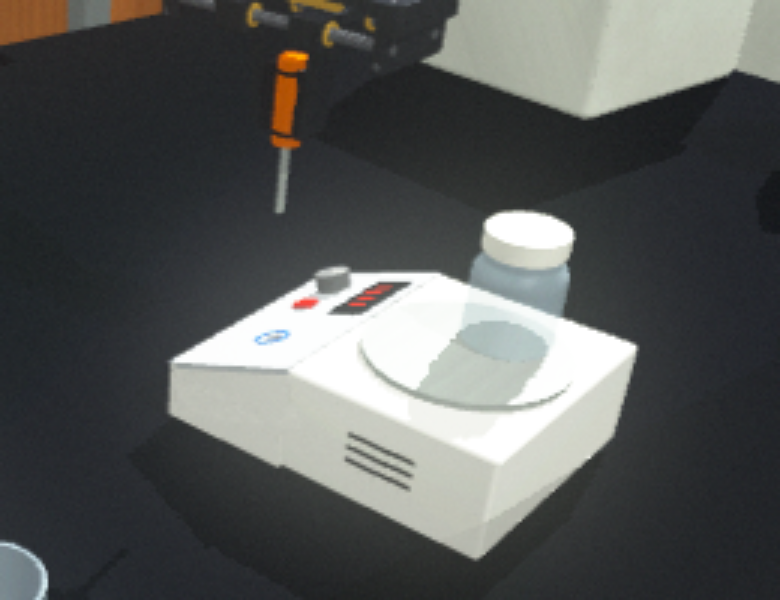

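The wrist picture shows the blue ring centred at about (282.4,191.4) with red inside, and the pin tip at (279.5,226). Jar and beaker are untouched.

```bash
python3 - <<'E'
from h import *
np.set_printoptions(precision=4,suppress=True)
c=np.load("cw4.npy",allow_pickle=True).item()
s=env.read_state();print(s["tool_pos"],s["time_s"])
im=cv2.imread("pics/wrist4.png").astype(int)
b=im[...,0]-im[...,2]; w=np.zeros(b.shape,np.uint8); w[175:208,265:300]=(b[175:208,265:300]>50); ys,xs=np.nonzero(w)
el=cv2.fitEllipse(np.stack([xs,ys],1).astype(np.float32)); print("ring",el,xs.mean(),ys.mean())
u,v=el[0]
# intersect with panel: fixed z .0705
ap=fat_z(c,u,v,.0705); print("aperture wrist",ap)
for dv in (0,): print("tip",fat_z(c,279.4,226.0,s["tool_pos"][2]-.0607), "proj of nominal tip",fproj(c,s["tool_pos"]+s["ee_rot"]@[0,0,.0607]))
# edges of panel at row of ring: left edge & ridge
for uv in [(229.5,46),(236,236),(340,38),(337,249)]: print(uv,fat_z(c,*uv,.051 if uv[0]<300 else .089))
E
```

```text
[0.5593 0.1357 0.2296] 7.525
ring ((281.9366149902344, 191.01220703125), (22.99045181274414, 24.977418899536133), 144.9174346923828) 282.1061224489796 190.73061224489797
aperture wrist [0.5597 0.1392 0.0705]
tip [0.5575 0.1375 0.1689] proj of nominal tip [281.432  229.0058]
(229.5, 46) [0.4819 0.2703 0.051 ]
(236, 236) [0.522  0.0772 0.051 ]
(340, 38) [0.5821 0.2891 0.089 ]
(337, 249) [0.6218 0.0976 0.089 ]
```

Call:
jog_arm --series '[[[0.002, -0.001, 0.02, 0], [0.005, -0.001, 0.045, 0], [0.005, -0.001, 0.065, 0], [0.005, -0.001, 0.075, 0], [0.005, -0.001, 0.08, 0], [0.005, -0.001, 0.08, 0], [0.005, -0.001, 0.08, 0]]]'

```text
time_s: 8.4
tool_pos: [0.5647, 0.1389, 0.1506]
ee_rot: [[0.981, 0.192, 0.002], [0.192, -0.981, 0.0], [0.002, -0.0, -1.0]]
wrist_force: [-0.0, 0.6, -0.5]
opening: 0.0193
```

```bash
python3 - <<'E'
from h import *
np.set_printoptions(precision=4,suppress=True)
s=env.read_state();c=camera_model("wrist");np.save("cw5.npy",c)
print(s["tool_pos"],s["ee_rot"].tolist() if hasattr(s["ee_rot"],"tolist") else s["ee_rot"],s["wrist_force"])
im=get_image("wrist"); cv2.imwrite("pics/wrist5.png",im[:,:,::-1])
cv2.imwrite("pics/wrist5c.png",cv2.resize(im[150:290,210:350],None,fx=4,fy=4,interpolation=cv2.INTER_CUBIC)[:,:,::-1])
im=get_image("scene"); cv2.imwrite("pics/scene5c.png",cv2.resize(im[130:230,290:410],None,fx=5,fy=5,interpolation=cv2.INTER_CUBIC)[:,:,::-1])
cv2.imwrite("pics/scene5.png",im[:,:,::-1]);np.save("cs5.npy",camera_model("scene"))
im=get_image("top"); cv2.imwrite("pics/top5.png",im[:,:,::-1]);cv2.imwrite("pics/top5c.png",cv2.resize(im[170:290,120:260],None,fx=4,fy=4,interpolation=cv2.INTER_CUBIC)[:,:,::-1])
E
```

```text
[0.5647 0.1389 0.1506] [[0.9814214416926407, 0.1918574622915861, 0.0016333857385963451], [0.19185715878176693, -0.9814228006662467, 0.0003419891936174629], [0.0016686551849601546, -2.2258780441589195e-05, -0.9999986075462406]] [-0.0285  0.612  -0.489 ]
```

View pics/wrist5c.png

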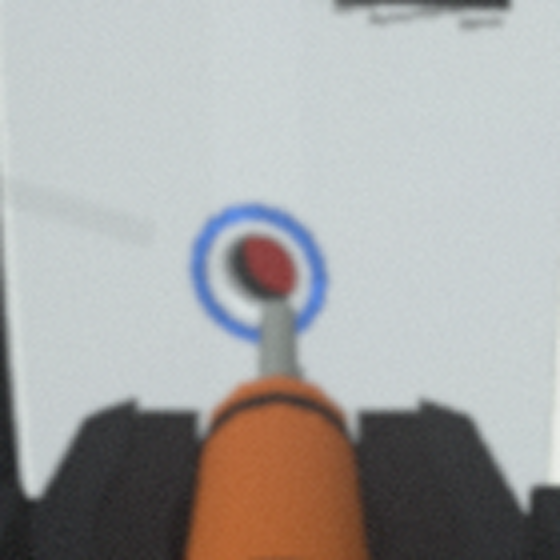

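View pics/scene5c.png

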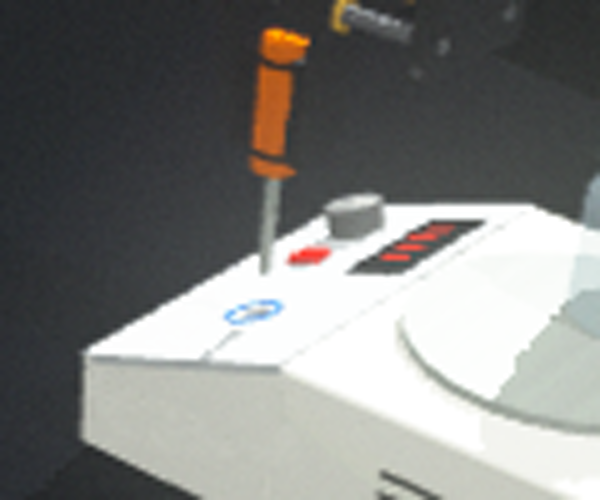

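View pics/top5c.png

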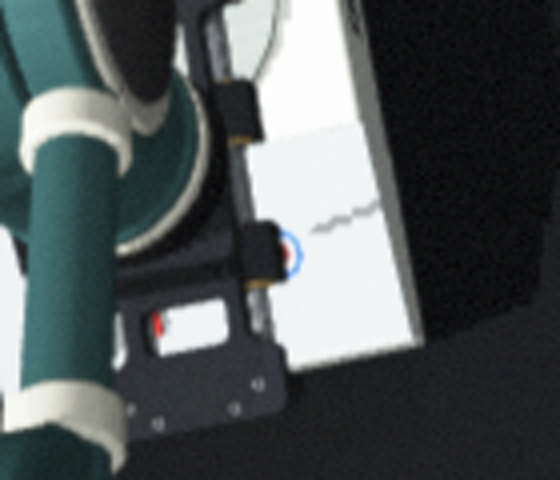

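The wrist crop shows the ring at about (260,272) with the tip overlapping its lower edge at (280,298). In the scene crop the tip hangs at (264,271), just above the ring at (255,312).

```bash
python3 - <<'E'
from h import *
np.set_printoptions(precision=4,suppress=True)
c=np.load("cw5.npy",allow_pickle=True).item();cs=camera_model("scene")
tcp=np.array([.5647,.1389,.1506])
tip=tcp-[0,0,.0607]
f=lambda x,y,s,x0,y0:((x+.5)/s-.5+x0,(y+.5)/s-.5+y0)
wt=f(280,301,4,210,150); st=f(264.5,270.5,5,290,150)
print("nominal tip proj w/s",fproj(c,tip),proj(cs,tip),"seen",wt,st)
for nm,rr in (("tip tri",[fray(c,*wt),ray(cs,*st)]),):
    print(nm,tri(rr))
print("axis handle top scene nominal",proj(cs,tip+[0,0,.11]), "seen",f(286,40,5,290,150))
im=cv2.imread("pics/wrist5.png").astype(int)
b=im[...,0]-im[...,2]; w=np.zeros(b.shape,np.uint8); w[198:238,255:296]=(b[198:238,255:296]>60); ys,xs=np.nonzero(w)
el=cv2.fitEllipse(np.stack([xs,ys],1).astype(np.float32)); print("ring",el)
im=cv2.imread("pics/scene5.png").astype(int)
b=im[...,0]-im[...,2]; ws=np.zeros(b.shape); ws[206:220,330:352]=np.clip(b[206:220,330:352]-25,0,80)
ys,xs=np.nonzero(ws); print(len(xs), xs.mean(),ys.mean(),"ring scene crop", f(255,312,5,290,150))
ws_=f(255,312,5,290,150)
print("ap tri",tri([fray(c,*el[0]),ray(cs,*ws_)]), fat_z(c,*el[0],.0705), "tip w at nominal z",fat_z(c,*wt,tip[2]))
E
```

```text
nominal tip proj w/s [280.897  228.8835] [341.8576 184.267 ] seen (279.625, 224.875) (342.5, 203.7)
tip tri (array([0.571 , 0.1318, 0.048 ]), [np.float64(0.006369869080930231), np.float64(0.006369869080930193)])
axis handle top scene nominal [346.5912 136.8546] seen (346.8, 157.6)
ring ((274.1456604003906, 218.06149291992188), (29.027366638183594, 32.81769943237305), 140.00685119628906)
0 nan nan ring scene crop (340.6, 212.0)
ap tri (array([0.5676, 0.1303, 0.0254]), [np.float64(0.007580997284652638), np.float64(0.0075809972846527015)]) [0.5597 0.1394 0.0705] tip w at nominal z [0.5633 0.1415 0.0899]<stdin>:17: RuntimeWarning: Mean of empty slice.
  ret = ret.dtype.type(ret / rcount)
```

```bash
python3 - <<'E'
from h import *
np.set_printoptions(precision=4,suppress=True)
c=np.load("cw5.npy",allow_pickle=True).item();cs=camera_model("scene")
f=lambda x,y,s,x0,y0:((x+.5)/s-.5+x0,(y+.5)/s-.5+y0)
wt=f(280,301,4,210,150); st=f(264.5,270.5,5,290,130); wr=(274.15,218.06); sr=f(255,312,5,290,130)
t,e=tri([fray(c,*wt),ray(cs,*st)]); a,e2=tri([fray(c,*wr),ray(cs,*sr)])
print(t,e,a,e2)
# scene only at known heights
t2=at_z(cs,*st,.0899); a2=at_z(cs,*sr,.0705); print("scene",t2,a2)
t3=fat_z(c,*wt,.0899); a3=fat_z(c,*wr,.0705)
X=np.array([np.cos(np.radians(11.1)),np.sin(np.radians(11.1)),0]);Y=np.array([-X[1],X[0],0])
for p,q in((t,a),(t2,a2),(t3,a3)): print("rel dx dy",X@(p-q)*1e3,Y@(p-q)*1e3)
E
```

```text
[0.5634 0.1417 0.0899] [np.float64(0.00017559424723321068), np.float64(0.0001755942472331924)] [0.5607 0.1397 0.0688] [np.float64(0.0012007387382846997), np.float64(0.0012007387382846244)]
scene [0.5636 0.1418 0.0899] [0.5641 0.138  0.0705]
rel dx dy 3.0480757707892283 1.4325851050381877
rel dx dy 0.2009578914492643 3.81229386285231
rel dx dy 3.9113712235347724 1.4041978279574745
```

Call:
jog_arm --series '[[[-0.0015, 0.0015, 0.005, 0], [-0.0015, 0.0015, 0.01, 0], [-0.0015, 0.0015, 0.014, 0], [-0.0015, 0.0015, 0.014, 0], [-0.0015, 0.0015, 0.014, 0]]]'

```text
time_s: 9.18
tool_pos: [0.5629, 0.137, 0.1357]
ee_rot: [[0.981, 0.192, -0.0], [0.192, -0.981, 0.0], [-0.0, -0.0, -1.0]]
wrist_force: [0.1, -0.1, 0.7]
opening: 0.0197
```

```bash
python3 - <<'E'
from h import *
np.set_printoptions(precision=4,suppress=True)
s=env.read_state();c=camera_model("wrist");np.save("cw6.npy",c)
print(s["tool_pos"],s["wrist_force"])
im=get_image("wrist"); cv2.imwrite("pics/wrist6.png",im[:,:,::-1])
cv2.imwrite("pics/wrist6c.png",cv2.resize(im[180:280,220:320],None,fx=6,fy=6,interpolation=cv2.INTER_CUBIC)[:,:,::-1])
im=get_image("scene"); cv2.imwrite("pics/scene6c.png",cv2.resize(im[160:220,310:380],None,fx=8,fy=8,interpolation=cv2.INTER_CUBIC)[:,:,::-1])
cv2.imwrite("pics/scene6.png",im[:,:,::-1])
E
```

```text
[0.5629 0.137  0.1357] [ 0.0687 -0.1115  0.6536]
```

View pics/wrist6c.png

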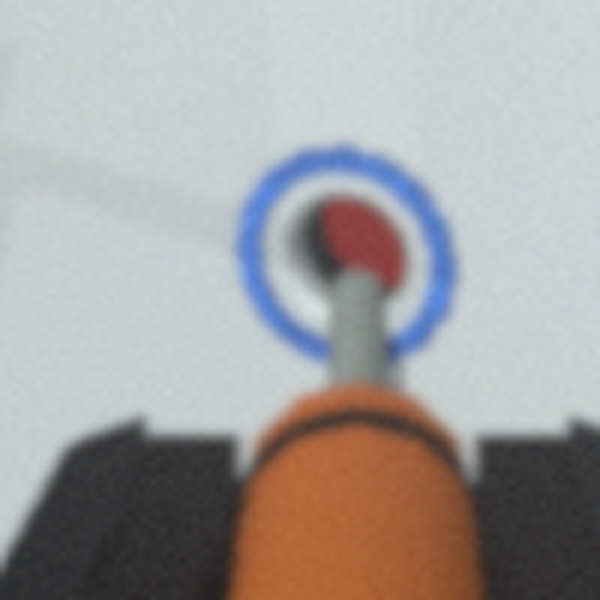

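View pics/scene6c.png

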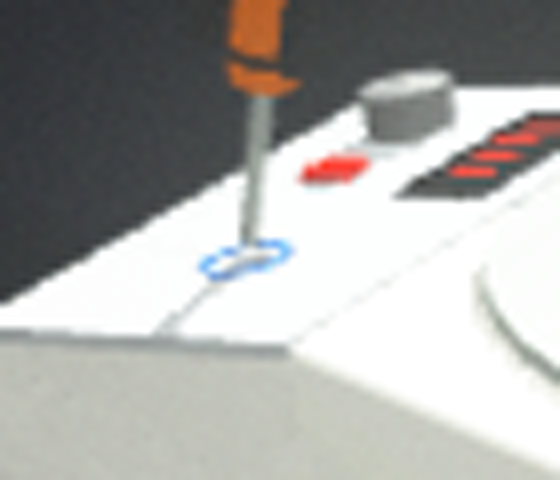

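In the wrist crop the tip is at (360,275), just right of and below the ring centre at (347,255). In the scene crop the tip ends at (248,243), at the ring's far side, with the ring centre at (246,260).

```bash
python3 - <<'E'
from h import *
np.set_printoptions(precision=4,suppress=True)
c=np.load("cw6.npy",allow_pickle=True).item();cs=camera_model("scene")
f=lambda x,y,s,x0,y0:((x+.5)/s-.5+x0,(y+.5)/s-.5+y0)
im=cv2.imread("pics/wrist6.png").astype(int)
b=im[...,0]-im[...,2]; w=np.zeros(b.shape,np.uint8); w[200:244,255:300]=(b[200:244,255:300]>60); ys,xs=np.nonzero(w)
el=cv2.fitEllipse(np.stack([xs,ys],1).astype(np.float32)); print("ring",el)
wt=f(360,277,6,220,180); st=f(249,242,8,310,160); wr=el[0]; sr=f(246,260,8,310,160)
t,e=tri([fray(c,*wt),ray(cs,*st)]); a,e2=tri([fray(c,*wr),ray(cs,*sr)]); print(t,e,a,e2)
X=np.array([np.cos(np.radians(11.1)),np.sin(np.radians(11.1)),0]);Y=np.array([-X[1],X[0],0])
for p,q in((t,a),(fat_z(c,*wt,.075),fat_z(c,*wr,.0705)),(fat_z(c,*wt,.075),np.array([.561,.138,0])),(at_z(cs,*st,.075),at_z(cs,*sr,.0705)),(np.array([.5629,.137,.075]),np.array([.561,.1375,.07]))): print(p,"rel dx dy",X@(p-q)*1e3,Y@(p-q)*1e3)
E
```

```text
ring ((277.1832275390625, 222.61221313476562), (30.94416618347168, 34.89034652709961), 138.0292510986328)
[0.5618 0.1392 0.0747] [np.float64(0.00044333993374407474), np.float64(0.000443339933744074)] [0.5605 0.1394 0.0685] [np.float64(0.0009156717518179851), np.float64(0.0009156717518181455)]
[0.5618 0.1392 0.0747] rel dx dy 1.2325253888519727 -0.3913988228134763
[0.5615 0.139  0.075 ] rel dx dy 1.628791997360002 -0.7113474256999768
[0.5615 0.139  0.075 ] rel dx dy 0.6705356543813562 0.9138301019056806
[0.5626 0.1391 0.075 ] rel dx dy -0.9697729858130116 2.0025121425576433
[0.5629 0.137  0.075 ] rel dx dy 1.7681950783222153 -0.8564380683953282
```

Call:
jog_arm --series '[[[0, 0, 0.004, 0], [0, 0, 0.008, 0], [0, 0, 0.012, 0], [0, 0, 0.014, 0], [0, 0, 0.014, 0], [0, 0, 0.014, 0]]]'

```text
time_s: 10.02
tool_pos: [0.5629, 0.137, 0.1218]
ee_rot: [[0.981, 0.192, 0.0], [0.192, -0.981, 0.0], [0.0, -0.0, -1.0]]
wrist_force: [0.0, 0.8, -0.4]
opening: 0.0192
```

```bash
python3 - <<'E'
from h import *
np.set_printoptions(precision=4,suppress=True)
for i in range(3):
    s=env.read_state();print(s["tool_pos"],s["wrist_force"],s["wrist_torque"],s["time_s"])
    im=get_image("wrist")
cv2.imwrite("pics/wrist7c.png",cv2.resize(im[180:280,220:320],None,fx=6,fy=6,interpolation=cv2.INTER_CUBIC)[:,:,::-1])
im=get_image("scene"); cv2.imwrite("pics/scene7c.png",cv2.resize(im[160:220,310:380],None,fx=8,fy=8,interpolation=cv2.INTER_CUBIC)[:,:,::-1])
E
```

```text
[0.5629 0.137  0.1218] [ 0.0026  0.7515 -0.4396] [-0.0522 -0.1312 -0.0328] 10.025
[0.563  0.137  0.1219] [-0.3944  1.1465 -1.305 ] [-0.0286 -0.1183  0.011 ] 10.075
[0.563  0.137  0.1219] [ 0.9067  0.6337 -1.4549] [-0.029  -0.0401 -0.0437] 10.125
```

View pics/wrist7c.png

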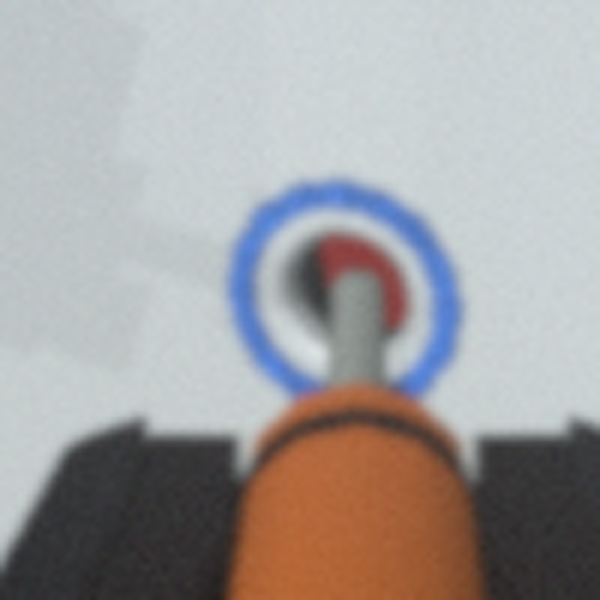

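View pics/scene7c.png

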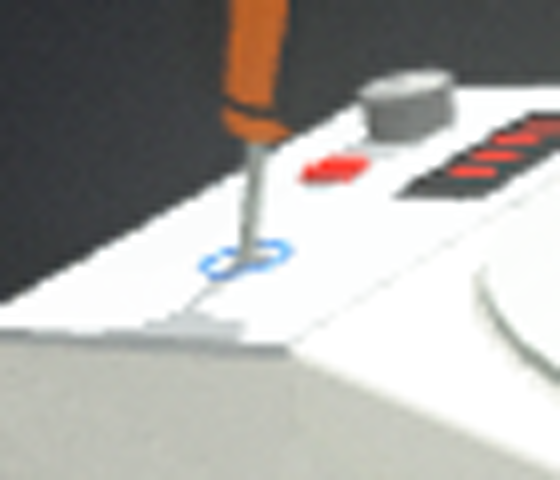

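Both views show the pin entering the hole at the ring centre, and the wrist force is still at noise level. I'll go on in small steps.

Call:
jog_arm --series '[[[0, 0, 0.001, 0], [0, 0, 0.002, 0], [0, 0, 0.003, 0], [0, 0, 0.003, 0]]]'

```text
time_s: 10.72
tool_pos: [0.5627, 0.1369, 0.1186]
ee_rot: [[0.981, 0.192, -0.0], [0.192, -0.981, -0.0], [-0.0, 0.0, -1.0]]
wrist_force: [-0.2, -0.1, 0.1]
opening: 0.0191
```

Call:
jog_arm --series '[[[0, 0, 0.001, 0], [0, 0, 0.001, 0]]]'

```text
time_s: 10.98
tool_pos: [0.5628, 0.137, 0.1176]
ee_rot: [[0.981, 0.192, -0.0], [0.192, -0.981, -0.0], [-0.0, -0.0, -1.0]]
wrist_force: [-0.3, -0.3, -0.6]
opening: 0.0193
```

Call:
jog_arm --series '[[[0, 0, 0.001, 0], [0, 0, 0.001, 0]]]'

```text
time_s: 11.22
tool_pos: [0.5628, 0.137, 0.1166]
ee_rot: [[0.981, 0.192, -0.0], [0.192, -0.981, -0.0], [-0.0, 0.0, -1.0]]
wrist_force: [-0.6, 0.3, -0.8]
opening: 0.019
```

Call:
jog_arm --series '[[[0, 0, 0.001, 0], [0, 0, 0.001, 0]]]'

```text
time_s: 11.48
tool_pos: [0.5628, 0.137, 0.1156]
ee_rot: [[0.981, 0.192, -0.0], [0.192, -0.981, -0.0], [-0.0, -0.0, -1.0]]
wrist_force: [0.8, 0.8, -0.1]
opening: 0.019
```

```bash
python3 - <<'E'
from h import *
np.set_printoptions(precision=4,suppress=True)
F=[]
for i in range(6):
    s=env.read_state();F.append(s["wrist_force"]);im=get_image("wrist")
print(s["tool_pos"],np.mean(F,0),np.std(F,0),s["time_s"])
E
```

```text
[0.5629 0.137  0.1157] [-0.0205  0.1586 -0.2328] [0.5743 0.576  0.0998] 11.725
```

Call:
jog_arm --series '[[[0, 0, 0.001, 0], [0, 0, 0.001, 0]]]'

```text
time_s: 12.02
tool_pos: [0.5631, 0.137, 0.1149]
ee_rot: [[0.981, 0.192, 0.0], [0.192, -0.981, 0.0], [0.0, -0.0, -1.0]]
wrist_force: [0.6, -1.6, 1.2]
opening: 0.0195
```

Call:
jog_arm --series '[[[0, 0, 0.001, 0], [0, 0, 0.001, 0]]]'

```text
time_s: 12.28
tool_pos: [0.5632, 0.1371, 0.114]
ee_rot: [[0.981, 0.192, 0.001], [0.192, -0.981, 0.0], [0.001, -0.0, -1.0]]
wrist_force: [-0.3, 0.2, 1.9]
opening: 0.0193
```

```bash
python3 - <<'E'
from h import *
np.set_printoptions(precision=4,suppress=True)
F=[]
for i in range(6):
    s=env.read_state();F.append(s["wrist_force"]);im=get_image("wrist")
print(s["tool_pos"],np.mean(F,0),np.std(F,0),s["time_s"])
E
```

```text
[0.5632 0.137  0.114 ] [ 0.3574 -0.0106  2.2466] [0.4369 0.3823 0.6434] 12.525
```

Contact came at TCP z of about 0.115 (2.2 N). Now pressing, roughly 6 mm of vertical travel in total.

Call:
jog_arm --series '[[[0, 0, 0.001, 0], [0, 0, 0.002, 0], [0, 0, 0.003, 0], [0, 0, 0.003, 0], [0, 0, 0.003, 0]]]'

```text
time_s: 13.2
tool_pos: [0.5631, 0.137, 0.1109]
ee_rot: [[0.981, 0.192, 0.001], [0.192, -0.981, 0.0], [0.001, -0.0, -1.0]]
wrist_force: [0.3, 0.7, 4.1]
opening: 0.0193
```

Call:
jog_arm --series '[[[0, 0, 0.001, 0], [0, 0, 0.002, 0], [0, 0, 0.002, 0]]]'

```text
time_s: 13.58
tool_pos: [0.5629, 0.137, 0.1087]
ee_rot: [[0.981, 0.192, 0.0], [0.192, -0.981, 0.0], [0.0, -0.0, -1.0]]
wrist_force: [1.0, 0.3, 4.0]
opening: 0.0198
```

```bash
python3 - <<'E'
from h import *
np.set_printoptions(precision=4,suppress=True)
F=[]
for i in range(6):
    s=env.read_state();F.append(s["wrist_force"]);im=get_image("wrist")
print(s["tool_pos"],np.mean(F,0),np.std(F,0),s["time_s"],s["opening"])
cv2.imwrite("pics/wrist8c.png",cv2.resize(im[180:280,220:320],None,fx=6,fy=6,interpolation=cv2.INTER_CUBIC)[:,:,::-1])
im=get_image("scene"); cv2.imwrite("pics/scene8c.png",cv2.resize(im[130:230,310:410],None,fx=6,fy=6,interpolation=cv2.INTER_CUBIC)[:,:,::-1])
E
```

```text
[0.5629 0.137  0.1088] [0.9952 0.1433 4.726 ] [0.2836 0.6213 0.5828] 13.825 0.01943434391995972
```

View pics/wrist8c.png

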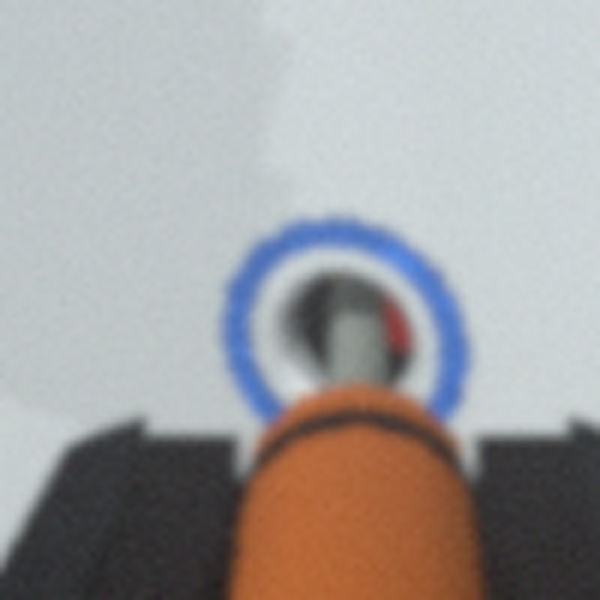

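View pics/scene8c.png

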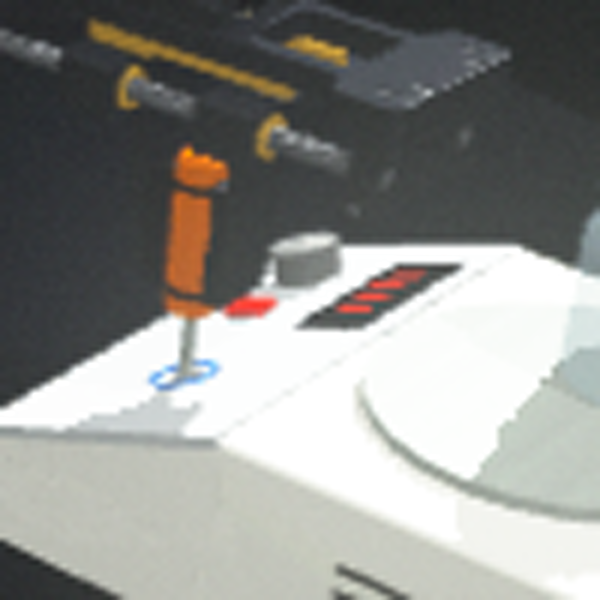

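In the wrist crop the pin is through the hole with the pressed red button just visible at (400,330), and no rim contact shows. Force gives an estimated press of 4.6–5.8 mm, so I'll go further in fine steps towards the stop.

Call:
jog_arm --series '[[[0, 0, 0.0005, 0], [0, 0, 0.0005, 0], [0, 0, 0.0005, 0]]]'

```text
time_s: 14.3
tool_pos: [0.563, 0.137, 0.1083]
ee_rot: [[0.981, 0.192, 0.0], [0.192, -0.981, 0.0], [0.0, -0.0, -1.0]]
wrist_force: [0.3, 0.5, 4.3]
opening: 0.0193
```

```bash
cat > f.py <<'E'
from h import *
np.set_printoptions(precision=4,suppress=True)
F=[]
for i in range(8):
    s=env.read_state();F.append(s["wrist_force"]);get_image("top")
F=np.mean(F,0); fx=F[0]*.981+F[1]*.194
print(s["tool_pos"],F,"N axial",(F[2]+.23)*.94-fx*.342,s["time_s"],s["opening"])
E
python3 f.py
```

```text
[0.563  0.137  0.1083] [1.1827 0.3947 5.1544] N axial 4.638307607992103 14.65 0.01917555075177429
```

Call:
jog_arm --series '[[[0, 0, 0.0005, 0], [0, 0, 0.0005, 0], [0, 0, 0.0005, 0]]]'

```text
time_s: 15.08
tool_pos: [0.5631, 0.137, 0.1079]
ee_rot: [[0.981, 0.192, 0.001], [0.192, -0.981, 0.0], [0.001, -0.0, -1.0]]
wrist_force: [1.3, -1.0, 5.0]
opening: 0.0188
```

```bash
python3 f.py
```

```text
[0.5631 0.137  0.1079] [1.2431 0.1941 5.1326] N axial 4.61095008593247 15.425 0.01949924195101235
```

Call:
jog_arm --series '[[[0, 0, 0.0005, 0], [0, 0, 0.0005, 0], [0, 0, 0.0005, 0]]]'

```text
time_s: 15.85
tool_pos: [0.5632, 0.1371, 0.1075]
ee_rot: [[0.981, 0.192, 0.001], [0.192, -0.981, 0.0], [0.001, -0.0, -1.0]]
wrist_force: [1.8, -0.2, 5.8]
opening: 0.0196
```

```bash
python3 f.py
```

```text
[0.5632 0.1371 0.1075] [1.2079 0.4493 5.5263] N axial 4.975849610191569 16.2 0.019378177273012876
```

Call:
jog_arm --series '[[[0, 0, 0.0004, 0], [0, 0, 0.0004, 0], [0, 0, 0.0004, 0]]]'

```text
time_s: 16.62
tool_pos: [0.5633, 0.1371, 0.1072]
ee_rot: [[0.981, 0.192, 0.001], [0.192, -0.981, 0.0], [0.001, -0.0, -1.0]]
wrist_force: [1.7, 1.0, 5.4]
opening: 0.0195
```

```bash
python3 f.py
```

```text
[0.5633 0.1371 0.1072] [1.3799 0.5686 5.7861] N axial 5.154466600917452 16.975 0.019055114024534157
```

Call:
jog_arm --series '[[[0, 0, 0, 0], [0, 0, 0, 0], [0, 0, 0, 0], [0, 0, 0, 0], [0, 0, 0, 0], [0, 0, 0, 0], [0, 0, 0, 0], [0, 0, 0, 0], [0, 0, 0, 0], [0, 0, 0, 0]]]'

```text
time_s: 18.27
tool_pos: [0.5633, 0.1371, 0.1072]
ee_rot: [[0.981, 0.192, 0.001], [0.192, -0.981, 0.0], [0.001, 0.0, -1.0]]
wrist_force: [1.7, -0.1, 4.9]
opening: 0.0194
```

Call:
jog_arm --series '[[[0, 0, 0, 0], [0, 0, 0, 0], [0, 0, 0, 0], [0, 0, 0, 0], [0, 0, 0, 0], [0, 0, 0, 0], [0, 0, 0, 0], [0, 0, 0, 0], [0, 0, 0, 0], [0, 0, 0, 0]]]'

```text
time_s: 19.52
tool_pos: [0.5633, 0.1371, 0.1072]
ee_rot: [[0.981, 0.192, 0.001], [0.192, -0.981, 0.0], [0.001, -0.0, -1.0]]
wrist_force: [0.9, 0.1, 5.5]
opening: 0.0195
```

```bash
python3 f.py; python3 - <<'E'
from h import *
c=camera_model("wrist");s=env.read_state()
im=get_image("wrist"); cv2.imwrite("pics/wrist9c.png",cv2.resize(im[180:280,220:320],None,fx=6,fy=6,interpolation=cv2.INTER_CUBIC)[:,:,::-1])
cv2.imwrite("pics/wrist9.png",im[:,:,::-1])
im=get_image("scene"); cv2.imwrite("pics/scene9.png",im[:,:,::-1])
cs=camera_model("scene"); tip=np.array(s["tool_pos"])-[0,0,.0607]
print("nominal handle top / bottom centre scene",proj(cs,tip+[0,0,.11]),proj(cs,tip+[0,0,.05]))
for l in("jar","beaker"): print(l,[np.round(r["centre"],3).tolist() for r in recognise(l,"scene")][:1])
E
```

```text
[0.5633 0.1371 0.1072] [1.5385 0.3877 6.0128] N axial 5.326395859106388 19.875 0.01913871373662301
nominal handle top / bottom centre scene [343.55711464 156.30841516] [341.07275537 181.57901938]
jar [[0.7, 0.218, 0.149]]
beaker [[0.706, -0.188, 0.062]]
```

View pics/wrist9c.png

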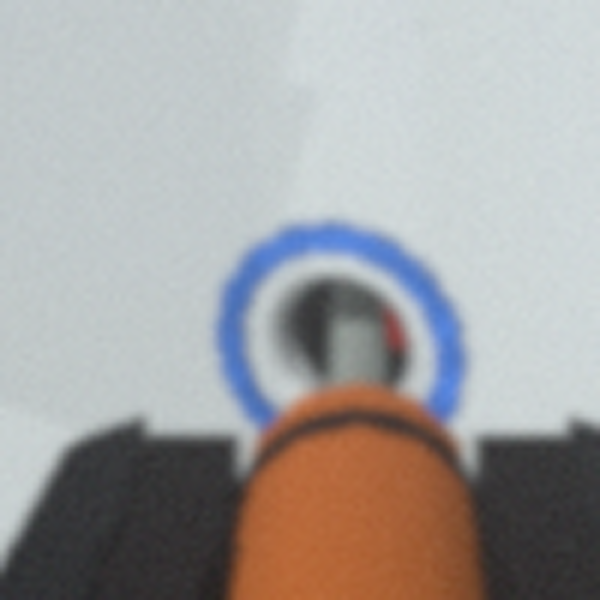

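View pics/scene9.png

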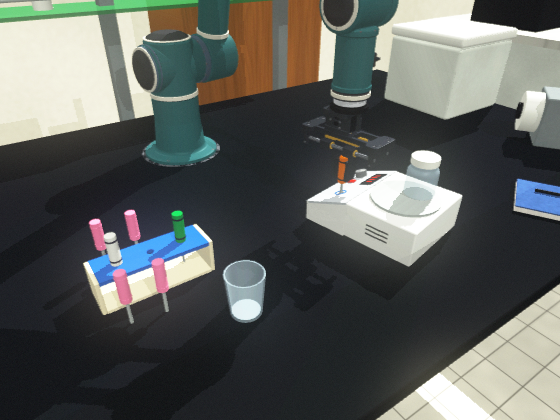

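The wrist crop shows the pin through the ring at (357,330) with a sliver of pressed button at (397,330). In the scene picture the stylus stands in the hole with its handle top at (343,157), where it should be without slip. The other two tools, the jar and the beaker are where they were, and the axial force is steady at about 5.2 N, so I'm handing in.

```bash
python3 -c "
from bench import env
print(env.sign_off())"
```

```text
the job is handed in; nothing more can be done
None
```

I took the orange stylus from the rack's middle hole, put its pin through the blue-rimmed hole and pressed the red button down. I held it there and handed in at about 20 s of the 38 s, with the stylus still gripped at 25 N. The sign-off gives no verdict, and the button joint cannot be read directly.

- **Orientation:** the arm moves can't tilt the tool, so the pin went in vertically, 20° off the hole's axis. I offset it about 1.5 mm up the slope to keep it clear of the rim and land it on the button.
- **Press depth:** contact came at TCP height 0.114–0.1156 m and the final height was 0.1072 m, which is more than 6 mm of travel along the axis. The steady force of about 5.2–5.3 N fits roughly 6.3–6.6 mm on the stated spring. I saw no sharp rise at the hard stop.
- **Hold:** I kept it down for more than 2.5 s in two still calls. The highest wrist force I saw was about 6 N.
- **Final pictures:** the handle sits where it should if it had not slipped in the grip. The retriever and scoop are still in the rack, and the jar and beaker read within about 2 mm of where they started.

**Disagreements:**
- The cameras differed by 2–4 mm on the hole's position, the scene camera most. I relied on the tip-to-ring offset seen in the wrist camera.
- Early force readings implied about 1 mm less press than the geometry did, so I pressed about 2 mm further in small steps.

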